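# Load the fondue pot with potatoes and set its timer

## Robot

A 6-joint arm with a two-finger parallel gripper is mounted at the origin on the work surface. World frame = base frame: x ahead of the robot, y to its left, z up, the work surface at z = 0. Lengths are in mm, angles in rad, forces in N, time in s.
With the tool pointing down it reaches from about 300 to 775 mm from the base axis. Payload 14.6 kg.
Tool frame: the origin (TCP) lies at the very end of the fingers, on their centre line; the grasp point (between the pads) lies 19 mm behind it; z points along the fingers, y is the line along which they close (so a half turn about z gives the same grasp; the last joint's range is limited). The gripper opens to 94 mm and grips with 3 to 60 N. Pads are 16 mm wide; open, the fingers measure 119 mm over their backs; the gripper's body (75 mm by 177 mm) begins 78 mm behind the grasp point.
Start: joints at [-1.384, 0.3, 1.521, -0, 1.321, -0.067], TCP at [138.09, -532.373, 205.446] pointing down, gripper open.
Joint ranges: [-3.03, 3.03], [-0.79, 2.21], [0.23, 2.52], [-1.04, 4.18], [0, 3.07], [-2.55, 2.55]. Speed limits (rad/s): [2.22, 2.22, 2.57, 3.14, 3.14, 3.14].

## Interface

Orientations are given as [roll, pitch, yaw] about the fixed x, y, z axes, in that order (R = Rz(yaw) Ry(pitch) Rx(roll)).
In Python, from cell import manip gives the robot as it stands.
- The arm moves only by the tool servo_tool, never from a script. Its argument "motion" is a list that holds one entry, the list of rows, each a list of 7 numbers: the shift along the world's x, y, z as a fraction of full scale, then the turn, a rotation vector about the world's x, y, z as a fraction of full scale, then the closure, from 0 (fully open) to 1 (shut). In form: [[[x, y, z, rx, ry, rz, gripper], ...]]. A call has 1 to 10 rows; each row is the pose to reach, as a shift and turn from the pose commanded when the call began, turning the shorter way round; what a row does not reach only later rows make up. Full scale, the value 1, is 0.5 m for a shift and pi rad for a turn. A row lasts 1/10 s, in which the tool goes at most 50 mm and 8.59 degrees, less where a joint would pass 70% of its speed; a pose out of reach is approached as far as the arm can. A call with a number of a shift or a turn outside -1 to 1 is refused whole. A call with a gripper value outside its range is refused whole. The fingers move at their own pace and stop on an object; "newtons" is the grip in N (left out, the last holds). Time passes only in rows, so rows that repeat a pose let the fingers close. It gives the time, the measured TCP pose, the force, the opening and the grip force at its end, in the units of the state.
- manip.read_state(): the state, without advancing time (a new reading comes with each control period).
- manip.camera(name): name is "side" or "top"; returns a dict with "frame" (480x640x3 uint8, red, green, blue), "range_z" (480x640 float32, mm along the optical axis (not along the pixel's ray), 0 where there is no reading), "vfov" (degrees; the focal length in pixels is half the picture's height over the tangent of half this angle, whatever the lens; pixels are square), "cx", "cy" (the principal point, pixels), "cam_to_world" (4x4, takes a point from camera to world coordinates). Camera axes: x right, y down, z forward; pixel columns grow to the right and rows downward; lengths in mm; the calibration is good to about 2 mm. A picture is of the moment at which its call begins.
- manip.sign_off(): hands the job in; it is judged then, once.
The state is a dict: "clock": time; "joints": joint angles; "qd": joint speeds; "effort": joint torques, N m; "eef_pos": TCP position; "eef_rot": TCP orientation; "wrist_force": force on the tool from outside, world axes, zero at the start; "moment": the same for the moment, N m; "finger_gap": finger opening in mm; "finger_force": force on a finger pad.
Only numpy, scipy, OpenCV 4.12 (cv2) and the standard library are available. Lean on these libraries where they do the work, as an engineer would, in place of code of your own. Each camera call takes 0.05 s, during which the arm holds its last target. There are 200 camera calls.

## Task

Fold both flaps of the cardboard carton back outwards, past upright, then use the scoop, not your fingers, to move every potato from the carton into the white pot. When all are in, seat the lid squarely on the pot; only then wind the timer past its top mark (20 minutes) and turn it back down to the 10-minute mark. Finish with the scoop standing upright on its melamine plate, and leave the other things on the counter undisturbed.

Things in the scene. Friction and masses are not known exactly. Their poses are not given: they have to be found in the camera images.
- carton: Fixed open cardboard carton, outer 278 x 128 x 70 mm high, walls and floor 4 mm thick (inside 270 x 120 mm). Origin: centre of its underside; x along its length (away from the robot at yaw 0), y along its width. The potatoes lie in its far (+x) half at first; the near (-x) half is free, long enough to lower the scoop in with its mouth towards +x.
- flap_left (a joint): Hinge of the carton's +y long flap (270 x 45 x 4 mm), hinge line along the carton's x at carton y = +62 mm, z = 70 mm. 0 = closed flat over the carton, 1.57 = standing upright, 2.6 rad (stop) = folded well back outwards. Stands ajar at 0.8 to 1.2 at first, so that a gap of at least 60 mm runs along the carton's middle. Stays where it is left; needs less than 1 N at its edge.
- flap_right (a joint): The same for the -y long flap, hinge line at carton y = -62 mm, z = 70 mm; also grows as it opens outwards.
- scoop: Loose steel scoop (about 0.2 kg) on the plate. Flat floor 110 (x) x 100 (y) x 2 mm, its bare front edge the lip of the mouth at x = +55 mm; 3 mm walls up to z = 40 mm at the back (x = -55) and sides (x = -55 to +30). Upright square handle 20 x 20 mm at x = -50 mm, z = 62 to 150 mm, on a steel neck from the back wall. Origin: centre of the floor's underside; z along the handle.
- plate: Fixed flat round white melamine plate, diameter 190 mm, 6 mm thick; origin centre of its underside. The scoop's place.
- lid_rest: Fixed square wooden board 190 x 190 x 16 mm on which the lid starts; origin centre of its underside.
- lid: Loose white ceramic pot lid (about 0.4 kg): plug of diameter 152 mm from z = 0 to 10 mm, disc of diameter 180 mm from z = 10 to 18 mm, and a round upright wooden knob of diameter 30 mm on its centre from z = 18 to 56 mm. Origin: centre of the plug's underside. Seated, the plug sits in the pot's mouth and the disc on its rim, so that its origin is 85 mm above the pot's origin.
- fondue: Fixed black electric fondue base, 330 (x) x 200 (y) x 40 mm, origin centre of its underside, with a raised timer console (115 x 140 mm, top at z = 75 mm) on its -x end, centred at x = -100 mm. The pot is fixed on it at x = +60 mm.
- pot: Fixed white ceramic pot, outer diameter 180 mm, 95 mm high, wall and floor 6 mm (mouth 168 mm wide). Origin: centre of its underside, 40 mm above the counter, so that its rim is 135 mm above the counter.
- timer (a joint): Timer knob on the console, vertical axis. Value in rad, grows clockwise seen from above. 0 = off, 0.8 = the 10-minute mark, 1.6 = the 20-minute mark, which is the top (thickest white tick); stop at 2.1. Starts between 0 and 0.4. White ticks stand at 0, 0.4, 0.8, 1.2 and 1.6 (0.08 rad a minute); those at 0 and 0.8 are thicker than those at 0.4 and 1.2. Turns with 0.03 N m and stays where it is left.
- timer_grip (a point): On the timer knob's axis, 112 mm above the counter, at the height to grip. The knob's grip is an upright bar 57 mm long, 14 mm thick, 32 mm high (from 87 to 119 mm above the counter) on a disc of diameter 60 mm. At timer 0 the bar lies along the fondue base's x with its white pointer towards -x; it turns with the joint. The frame of this point turns with the knob: x along the bar, the pointer on -x.
- potato1: Small firm potato, 34 mm thick and 38 mm long, about 30 g, smooth and slippery (friction about 0.25), rolls a little; origin at its centre. May be absent.
- potato2: Small firm potato, 34 mm thick and 38 mm long, about 30 g, smooth and slippery (friction about 0.25), rolls a little; origin at its centre. May be absent.
- potato3: Small firm potato, 34 mm thick and 38 mm long, about 30 g, smooth and slippery (friction about 0.25), rolls a little; origin at its centre. May be absent.
- potato4: Small firm potato, 34 mm thick and 38 mm long, about 30 g, smooth and slippery (friction about 0.25), rolls a little; origin at its centre. May be absent.
- potato5: Small firm potato, 34 mm thick and 38 mm long, about 30 g, smooth and slippery (friction about 0.25), rolls a little; origin at its centre. May be absent.
- potato6: Small firm potato, 34 mm thick and 38 mm long, about 30 g, smooth and slippery (friction about 0.25), rolls a little; origin at its centre. May be absent.
- fork_ring: Bystander: steel fork ring, diameter 90, 30 high mm, loose; origin centre of its underside. Leave it alone.
- pepper_mill: Bystander: wooden pepper mill, diameter 56, 150 high mm, loose; origin centre of its underside. Leave it alone.
- jar: Bystander: glass jar, diameter 70, 100 high mm, loose; origin centre of its underside. Leave it alone.
- mug: Bystander: terracotta mug, diameter 80, 90 high mm, loose; origin centre of its underside. Leave it alone.
- bowl: Bystander: blue bowl, diameter 120, 45 high mm, loose; origin centre of its underside. Leave it alone.
- oil_bottle: Bystander: green glass bottle, diameter 60, 210 high mm, loose; origin centre of its underside. Leave it alone.
Not all that is in view belongs to the job. There is more than one size of the lid; the one meant has the size given above.

How it is judged:
By the outcome, as a careful person would: the job done as asked, in the order asked, and still so for the second after the job is handed in, with the robot touching nothing.
Of potato1, potato2, potato3, potato4, potato5, potato6 only 3 to 6 are there at a start; the rules pass over those that are not, and their reading is None.
At some moment in a run one of scoop, lid may be knocked a few centimetres aside while the robot is not near it.
It also fails if it takes over 210 s, if anything falls off the work surface, if the arm or the gripper's body presses on something with over 40 N, if the wrist force passes 120 N, or if a joint passes its speed limit or range.

## Working session

There is one attempt and no reset: what is moved stays moved. The work goes in short steps, Python scripts to look and compute and a tool call to move; the robot and the scene stay as the last step left them, time stands still between calls to the robot, and variables do not carry over. Pictures are saved under pics/ and viewed, at most 14 in all, crops included, and the job is handed in when it is done.

Besides the shell and the picture viewer there is one more tool, called after "Emit:" by a JSON object that holds its "op" and its "data". servo_tool: Moves the arm, as the interface text tells. Its arguments: {"type":"object","properties":{"motion":{"type":"array"},"newtons":{"type":"number"}},"required":["motion"]}

```bash
ls; mkdir -p pics
cat > h.py <<'E'
import numpy as np, cv2
from cell import manip
def cam(n):
    c=manip.camera(n); f=240/np.tan(np.radians(c['vfov'])/2)
    return c['frame'],c['range_z'],f,c['cx'],c['cy'],np.array(c['cam_to_world'])
def cloud(c):
    fr,d,f,cx,cy,T=c; v,u=np.mgrid[0:480,0:640]
    P=np.stack([(u-cx)/f*d,(v-cy)/f*d,d,np.ones_like(d)],-1)@T.T
    P[d==0]=np.nan
    return P[...,:3]
def save(fr,name): cv2.imwrite('pics/'+name,fr[...,::-1])
def ray(c,u,v,z):
    fr,d,f,cx,cy,T=c; r=T[:3,:3]@np.array([(u-cx)/f,(v-cy)/f,1]); o=T[:3,3]
    return o+r*(z-o[2])/r[2]
E
python3 - <<'E'
from h import *
for n in('top','side'):
    c=cam(n); save(c[0],n+'0.png'); print(n,c[2:5],c[5].round(3).tolist())
    np.savez(n+'0.npz',fr=c[0],P=cloud(c))
print(manip.read_state())
E
```

```text
pics
top (np.float64(445.06613758505347), 322.6714672476935, 238.18864920630077) [[-0.015, -0.998, 0.055, 491.376], [-1.0, 0.015, 0.001, 8.412], [-0.002, -0.055, -0.998, 1141.721], [0.0, 0.0, 0.0, 1.0]]
side (np.float64(607.3356953298461), 320.31285357870405, 238.9003325465425) [[-0.963, -0.179, 0.202, 241.378], [-0.269, 0.622, -0.736, 1137.714], [0.006, -0.763, -0.647, 1076.172], [0.0, 0.0, 0.0, 1.0]]
{'clock': 0.1, 'joints': array([-1.38361665e+00,  3.00370064e-01,  1.52146936e+00, -2.76834199e-05,
        1.32069905e+00, -6.65863324e-02]), 'qd': array([ 0.00119858, -0.00078215, -0.004156  , -0.00030919,  0.00107877,
        0.00035283]), 'effort': array([ 1.49805805e-03, -5.32646012e+01, -3.53281689e+01,  7.09739607e-02,
        2.35136080e-02, -5.40585040e-05]), 'eef_pos': array([ 138.03545663, -532.17478509,  204.98901343]), 'eef_rot': array([-3.14064714e+00, -3.61762344e-05,  2.53772852e-01]), 'wrist_force': array([ 0.28618299, -0.3193501 , -0.31997811]), 'moment': array([0.03383762, 0.04224822, 0.04665474]), 'finger_force': 0.0, 'finger_gap': 93.92467970059933}
```

View pics/top0.png

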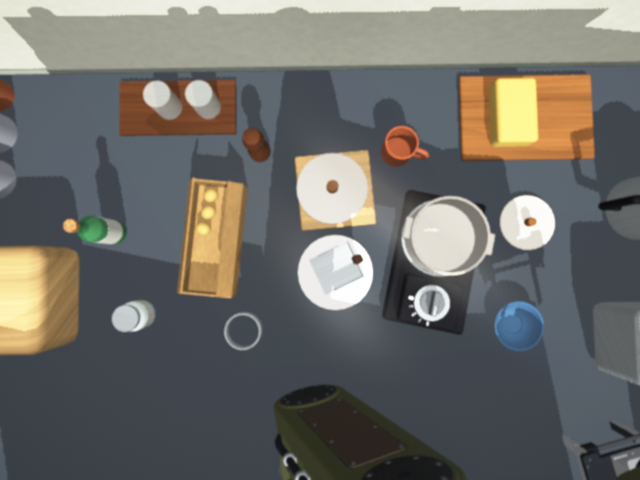

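View pics/side0.png

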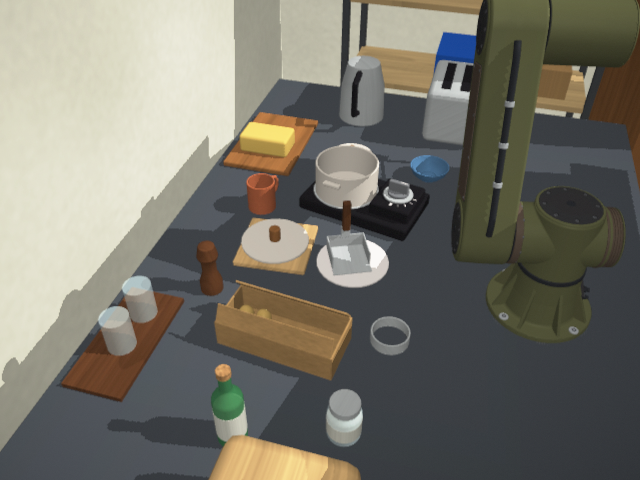

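The top view shows the carton at about (212,238) with three potatoes at (208,195), (207,212) and (203,228). The scoop is on its plate at (338,270), with its handle at (357,259). The pot is at (447,236) and the timer at (432,302).

Two things could be the lid: the disc on the wooden board at (332,187) and the smaller one at (528,221). The board one fits the description, and I'll check its diameter.

Run:
```python
from h import *
t=np.load('top0.npz');P=t['P'];fr=t['fr']
def z(u,v): return P[v,u].round(0).tolist()
for n,(u,v) in dict(knob=(332,186),lid=(350,200),lidsmall=(540,230),plate=(310,295),scoopfl=(335,268),handle=(357,259),timer=(432,302),pot=(447,240),cartfloor=(205,275),pot1=(210,195)).items(): print(n,z(u,v))
def circ(m,name):
    cs,_=cv2.findContours(m.astype(np.uint8),cv2.RETR_EXTERNAL,cv2.CHAIN_APPROX_NONE); c=max(cs,key=cv2.contourArea)[:,0]
    Q=P[c[:,1],c[:,0]]; Q=Q[~np.isnan(Q[:,0])]; A=np.c_[2*Q[:,:2],np.ones(len(Q))]; s=np.linalg.lstsq(A,(Q[:,:2]**2).sum(1),rcond=None)[0]
    print(name,s[:2].round(1),'diam',2*np.sqrt(s[2]+s[0]**2+s[1]**2).round(1),'z',np.median(Q[:,2]).round(1))
def win(u0,u1,v0,v1,zl,zh):
    m=np.zeros((480,640),bool); m[v0:v1,u0:u1]=True; return m&(P[...,2]>zl)&(P[...,2]<zh)
circ(win(290,385,140,235,27,45),'lid')
circ(win(315,350,170,205,55,80),'lidknob')
circ(win(490,565,185,260,8,60),'small')
circ(win(290,385,225,320,3,300),'plate')
circ(win(390,500,185,290,125,142),'pot')
circ(win(405,460,280,330,78,92),'timerdisc')
def rect(m,name):
    Q=P[m][:,:2].astype(np.float32); r=cv2.minAreaRect(Q); print(name,[np.round(x,1) for x in r],len(Q),cv2.boxPoints(r).round(0).tolist())
rect(win(345,370,245,275,130,170),'handle')
rect(win(400,460,280,330,100,130),'timerbar')
rect(win(380,500,185,340,30,48),'fondue')
rect(win(400,475,270,340,66,80),'console')
rect(win(170,255,170,305,30,150),'carton+flaps')
s=win(290,380,225,320,9,60);rect(s,'scoop')
for n,(u0,u1,v0,v1,k) in dict(c=(165,265,165,315,5),s=(290,380,140,320,3),f=(380,505,180,340,3)).items():
    pass
a=cv2.resize(fr[165:310,165:265],(414,600),interpolation=2);b=cv2.resize(fr[225:315,290:385],None,fx=4,fy=4,interpolation=2)
o=np.zeros((600,800,3),np.uint8);o[:,:414]=a;o[:360,415:795]=b;save(o,'crop1.png')
# carton heights across rows
for v in (190,215,240,265,290): print(v,[(u,)+tuple(P[v,u].round(0).astype(int)) for u in range(172,256,4) if not np.isnan(P[v,u,0])])
```

```text
knob [676.0, -15.0, 73.0]
lid [647.0, -61.0, 34.0]
lidsmall [566.0, -541.0, 17.0]
plate [410.0, 44.0, 5.0]
scoopfl [477.0, -21.0, 8.0]
handle [498.0, -66.0, 157.0]
timer [397.0, -240.0, 111.0]
pot [543.0, -297.0, 45.0]
cartfloor [465.0, 310.0, 8.0]
pot1 [665.0, 290.0, 35.0]
lid [677.5 -15.1] diam 176.6 z 33.4
lidknob [677. -15.] diam 27.6 z 69.3
small [ 585.7 -509.6] diam 135.4 z 12.8
plate [466.2 -19.6] diam 186.6 z 5.7
pot [ 548.9 -279.4] diam 177.2 z 133.8
timerdisc [ 393.1 -245.6] diam 81.0 z 80.3
handle [array([498.8, -67.6]), array([19.4, 19.2]), np.float64(25.0)] 82 [[486.0, -63.0], [494.0, -80.0], [512.0, -72.0], [504.0, -55.0]]
timerbar [array([ 393.1, -245.1]), array([14.5, 56.8]), np.float64(76.2)] 194 [[364.0, -245.0], [419.0, -259.0], [422.0, -245.0], [367.0, -231.0]]
fondue [array([ 480.8, -311. ]), array([290.6, 329.7]), np.float64(77.7)] 5552 [[289.0, -418.0], [611.0, -488.0], [673.0, -204.0], [351.0, -134.0]]
console [array([ 407.4, -249. ]), array([140.8, 144.9]), np.float64(77.7)] 1996 [[322.0, -302.0], [463.0, -333.0], [493.0, -196.0], [352.0, -165.0]]
carton+flap
[... 4917 characters left out ...]
.int64(427), np.int64(324), np.int64(3)), (204, np.int64(426), np.int64(313), np.int64(3)), (208, np.int64(426), np.int64(303), np.int64(5)), (212, np.int64(426), np.int64(293), np.int64(5)), (216, np.int64(432), np.int64(258), np.int64(108)), (220, np.int64(431), np.int64(250), np.int64(100)), (224, np.int64(431), np.int64(243), np.int64(93)), (228, np.int64(430), np.int64(235), np.int64(83)), (232, np.int64(429), np.int64(230), np.int64(63)), (236, np.int64(426), np.int64(231), np.int64(10)), (240, np.int64(425), np.int64(222), np.int64(2)), (244, np.int64(425), np.int64(212), np.int64(2)), (248, np.int64(425), np.int64(202), np.int64(0)), (252, np.int64(424), np.int64(192), np.int64(-2))]
```

View pics/crop1.png

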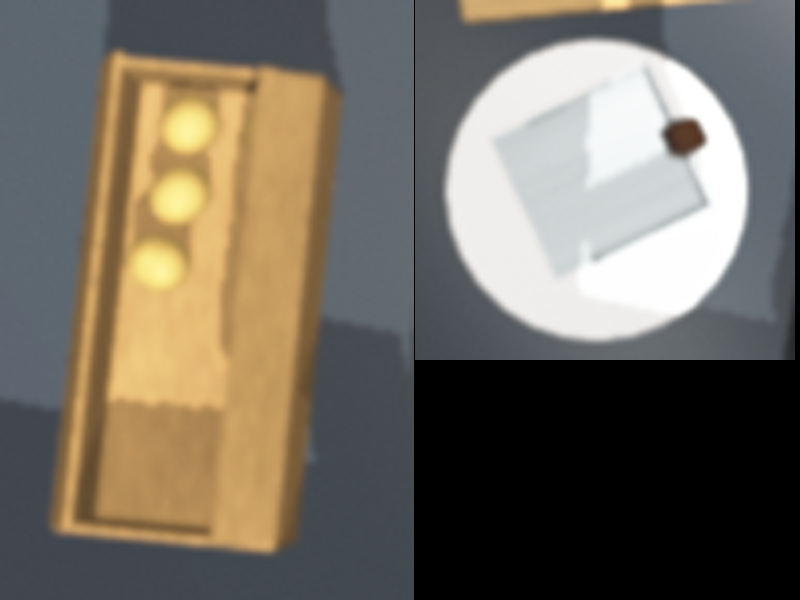

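The crop shows three potatoes at about (190,125), (178,197) and (158,265). The left flap stands nearly upright and the right flap leans inward. The scoop's mouth faces down-left, with its handle at the right edge. The disc on the board measures 177 mm across, against 135 mm for the one at (528,221), so the board disc is the 180 mm lid. I'll fold the flaps first, with the fingers shut.

Emit:
{"op": "servo_tool", "data": {"motion": [[[0.5,0.8,0.1,0,0,0,1],[0.5,0.8,0.1,0,0,0,1],[0.5,0.8,0.1,0,0,0,1],[0.5,0.8,0.1,0,0,0,1],[0.5,0.8,0.1,0,0,0,1],[0.5,0.8,0.1,0,0,0,1],[0.5,0.8,0.1,0,0,0,1],[0.5,0.8,0.1,0,0,0,1],[0.5,0.8,0.1,0,0,0,1],[0.5,0.8,0.1,0,0,0,1]]], "newtons": 40}}

```text
clock: 1.1
eef_pos: [389.2, -129.5, 255.8]
eef_rot: [3.142, -0.001, 0.256]
wrist_force: [-0.6, -0.4, 0.6]
finger_gap: 17.0
finger_force: 0.0
```

Emit:
{"op": "servo_tool", "data": {"motion": [[[0.3,0.83,0,0,0,0,1],[0.3,0.83,0,0,0,0,1],[0.3,0.83,0,0,0,0,1],[0.3,0.83,0,0,0,0,1],[0.3,0.83,0,0,0,0,1],[0.3,0.83,0,0,0,0,1],[0.3,0.83,0,0,0,0,1],[0.3,0.83,0,0,0,0,1],[0.3,0.83,0,0,0,0,1],[0.3,0.83,0,0,0,0,1]]]}}

```text
clock: 2.1
eef_pos: [538.1, 286.3, 253.5]
eef_rot: [-3.142, 0.002, 0.257]
wrist_force: [0.1, -0.3, -0.5]
finger_gap: 0.3
finger_force: 0.0
```

Run:
```python
from h import *
print(manip.read_state()['eef_pos'])
c=cam('side'); im=c[0]
save(cv2.resize(im[200:400,150:420],None,fx=2.9,fy=2.9),'s1.png')
```

```text
[538.10044613 286.33879996 253.47973364]
```

View pics/s1.png

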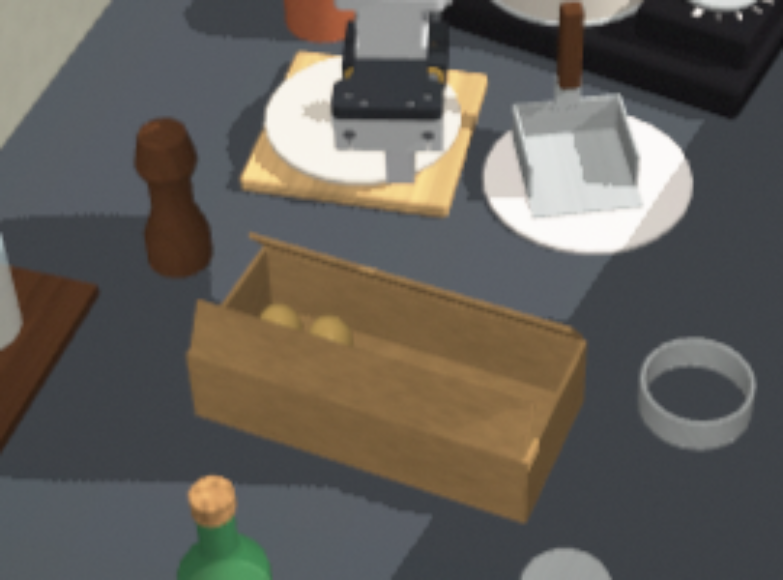

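The fingers hang over the carton's middle, clear of both flaps. The scoop on its plate and the fork ring are where they were. Next I'll lower the fingers and push the left flap outward.

Emit:
{"op": "servo_tool", "data": {"motion": [[[0,0,-0.1,0,0,0,1],[0,0,-0.2,0,0,0,1],[0,0,-0.28,0,0,0,1],[0,0,-0.33,0,0,0,1],[0,0.03,-0.33,0,0,0,1],[0,0.06,-0.33,0,0,0,1],[0.01,0.09,-0.33,0,0,0,1],[0.01,0.12,-0.33,0,0,0,1],[0.01,0.14,-0.33,0,0,0,1],[0.01,0.16,-0.33,0,0,0,1]]]}}

```text
clock: 3.15
eef_pos: [543.0, 363.8, 91.3]
eef_rot: [-3.141, -0.001, 0.254]
wrist_force: [0.1, -1.6, 0.3]
finger_gap: 0.3
finger_force: 0.3
```

Emit:
{"op": "servo_tool", "data": {"motion": [[[0,0.01,0,0,0,0,1],[0,0,0.06,0,0,0,1],[0,0,0.12,0,0,0,1],[0,-0.08,0.12,0,0,0,1],[-0.01,-0.165,0.12,0,0,0,1],[-0.01,-0.165,0.06,0,0,0,1],[-0.01,-0.165,0,0,0,0,1],[-0.01,-0.2,0,0,0,0,1],[-0.02,-0.24,0,0,0,0,1],[-0.02,-0.27,0,0,0,0,1]]]}}

```text
clock: 4.15
eef_pos: [533.2, 226.3, 91.6]
eef_rot: [-3.141, -0.001, 0.254]
wrist_force: [0.5, 0.6, -0.4]
finger_gap: 0.4
finger_force: 0.4
```

Emit:
{"op": "servo_tool", "data": {"motion": [[[0,-0.02,0,0,0,0,1],[0,-0.04,0,0,0,0,1],[0,-0.06,0,0,0,0,1],[0,-0.06,0,0,0,0,1],[0,-0.04,0.08,0,0,0,1],[0,-0.04,0.18,0,0,0,1],[0,-0.04,0.26,0,0,0,1],[0,-0.04,0.26,0,0,0,0]]]}}

```text
clock: 4.95
eef_pos: [534.8, 208.6, 226.4]
eef_rot: [-3.141, -0.009, 0.254]
wrist_force: [0.0, -1.0, 0.4]
finger_gap: 5.3
finger_force: 0.0
```

Emit:
{"op": "servo_tool", "data": {"motion": [[[-0.07,-0.55,0.04,0,0,0.47,0],[-0.07,-0.55,0.04,0,0,0.47,0],[-0.07,-0.55,0.04,0,0,0.47,0],[-0.07,-0.55,0.04,0,0,0.47,0],[-0.07,-0.55,0.04,0,0,0.47,0],[-0.07,-0.55,0.04,0,0,0.47,0],[-0.07,-0.55,0.04,0,0,0.47,0],[-0.07,-0.55,0.04,0,0,0.47,0],[-0.07,-0.55,0.04,0,0,0.47,0],[-0.07,-0.55,0.04,0,0,0.47,0]]]}}

```text
clock: 5.95
eef_pos: [498.0, -67.3, 239.8]
eef_rot: [-3.141, -0.0, 1.676]
wrist_force: [-0.4, -0.6, -0.6]
finger_gap: 85.4
finger_force: 0.0
```

Emit:
{"op": "servo_tool", "data": {"motion": [[[0,0,0,0,0,0.47,0],[0,0,0,0,0,0.47,0],[0,0,0,0,0,0.47,0],[0,0,0,0,0,0.47,0],[0,0,0,0,0,0.47,0],[0,0,0,0,0,0.47,0],[0,0,0,0,0,0.47,0],[0,0,0,0,0,0.47,0],[0,0,0,0,0,0.47,0],[0,0,0,0,0,0.47,0]]]}}

```text
clock: 6.95
eef_pos: [498.1, -67.1, 239.8]
eef_rot: [3.141, -0.001, -3.13]
wrist_force: [0.4, -0.5, -0.7]
finger_gap: 94.0
finger_force: 0.0
```

Run:
```python
from h import *
s=manip.read_state(); print(s['eef_pos'],s['eef_rot'],s['joints'])
c=cam('top'); P=cloud(c); d=cam('side'); D=cloud(d)
o=np.zeros((600,800,3),np.uint8);o[:,:414]=cv2.resize(c[0][165:310,165:265],(414,600),interpolation=2);o[:300,415:800]=cv2.resize(d[0][190:400,150:420],(385,300));save(o,'crop2.png')
# handle in side view: points with z 70..150 near plate, brown
for X in (P,D):
    fr=c[0] if X is P else d[0]
    m=(X[...,2]>75)&(X[...,2]<152)&(np.hypot(X[...,0]-480,X[...,1]+40)<100)&(fr[...,0]<140)&(fr[...,0]>fr[...,2]*1.4+10)
    print(m.sum(), X[m].mean(0) if m.any() else '')
m=(P[...,2]>12)&(P[...,2]<50)&(abs((P[...,0]-556)*.994-(P[...,1]-281)*.108)<133)&(abs((P[...,0]-556)*.108+(P[...,1]-281)*.994)<57)
hs=cv2.cvtColor(c[0],cv2.COLOR_RGB2HSV)
n,l,st,ce=cv2.connectedComponentsWithStats(m.astype(np.uint8))
for i in range(1,n):
    if st[i,4]>20: print(st[i,4],P[l==i].mean(0).round(0))
```

```text
[498.07108805 -67.12803236 239.8111096 ] [ 3.14144496e+00 -7.98781207e-04 -3.13018396e+00] [-2.06842776e-01  1.68165759e-01  1.60258579e+00 -2.93463436e-05
  1.37165292e+00 -1.78904192e+00]
0 
194 [501.23623199 -60.29347207 114.66198617]
165 [666. 290.  33.]
161 [660. 239.  32.]
168 [623. 296.  32.]
165 [617. 240.  33.]
167 [582. 309.  33.]
```

View pics/crop2.png

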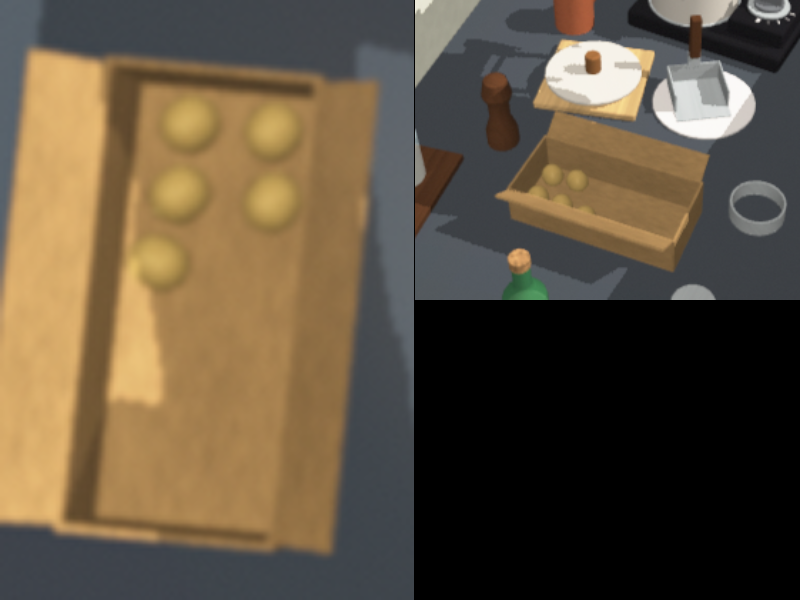

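There are five potatoes: (190,125), (272,130), (180,192), (272,200) and (160,263) in the crop. Both flaps now lean outward. Next I'll turn the last 24° and go down onto the scoop handle.

Emit:
{"op": "servo_tool", "data": {"motion": [[[0,0,0,0,0,0.135,0],[0,0,0,0,0,0.135,0],[0,0,0,0,0,0.135,0],[0,0,-0.1,0,0,0.135,0],[0,0,-0.2,0,0,0.135,0],[0,0,-0.27,0,0,0.135,0],[0,0,-0.305,0,0,0.135,0],[0,0,-0.305,0,0,0.135,0],[0,0,-0.305,0,0,0.135,1],[0,0,-0.305,0,0,0.135,1]]], "newtons": 50}}

```text
clock: 8.05
eef_pos: [498.8, -67.4, 89.3]
eef_rot: [-3.14, 0.002, -2.714]
wrist_force: [0.1, 0.4, 0.2]
finger_gap: 81.0
finger_force: 0.0
```

Emit:
{"op": "servo_tool", "data": {"motion": [[[0,0,0,0,0,0,1],[0,0,0,0,0,0,1],[0,0,0,0,0,0,1],[0,0,0,0,0,0,1],[0,0,0,0,0,0,1],[0,0,0,0,0,0,1]]]}}

```text
clock: 8.65
eef_pos: [498.1, -67.4, 87.9]
eef_rot: [3.142, -0.0, -2.712]
wrist_force: [-0.6, -0.5, -0.7]
finger_gap: 33.4
finger_force: 0.0
```

Emit:
{"op": "servo_tool", "data": {"motion": [[[0,0,0.05,0,0,0,1],[0,0,0.12,0,0,0,1],[0,0,0.2,0,0,0,1],[0,0,0.28,0,0,0,1],[0,0,0.28,0,0,0,1]]]}}

```text
clock: 9.15
eef_pos: [499.7, -67.7, 232.8]
eef_rot: [-3.137, 0.006, -2.712]
wrist_force: [0.3, 0.5, -2.6]
finger_gap: 19.4
finger_force: 49.9
```

Run:
```python
from h import *
s=manip.read_state(); print(s['eef_pos'],s['eef_rot'],s['wrist_force'],s['moment'],s['finger_gap'])
c=cam('top'); P=cloud(c); d=cam('side'); D=cloud(d)
np.savez('t1.npz',P=P,D=D,a=c[0],b=d[0])
ux=P[...,0]-555.7;uy=P[...,1]-281.2;lx=ux*.994-uy*.108;ly=ux*.108+uy*.994
for sgn in(1,-1):
    m=(abs(lx)<120)&(sgn*ly>66)&(sgn*ly<120)&(P[...,2]>68)
    q=np.polyfit(sgn*ly[m]-62,P[...,2][m],1); print('flap',m.sum(),'angle',np.pi-np.arctan(q[0]),(sgn*ly[m]).max(),P[...,2][m].max())
o=np.zeros((480,800,3),np.uint8);o[:,:400]=cv2.resize(c[0][180:340,280:413],(400,480));o[:,400:]=cv2.resize(d[0][120:300,270:420],(400,480));save(o,'crop3.png')
```

```text
[499.68355723 -67.70117161 232.82981137] [-3.13680926  0.0063179  -2.71240851] [ 0.3387863   0.50360712 -2.5618623 ] [-0.02294832 -0.20960896  0.04614042] 19.436876414722384
flap 1753 angle 2.5618534670855264 101.8355384081604 100.02181726738218
flap 1345 angle 2.555585539629445 101.82768957500609 100.11311918221395
```

View pics/crop3.png

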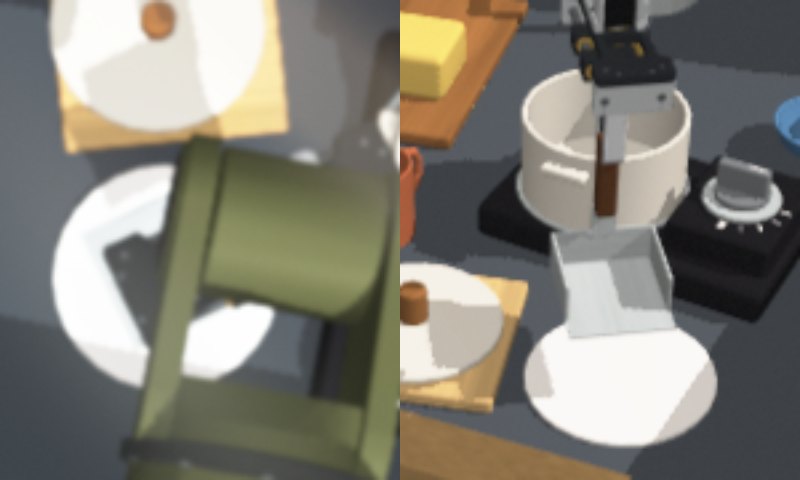

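The scoop is held and hanging level, and the plate below is empty. Both flaps measure about 2.56 rad. Next I'll check where on the handle the grip landed.

Run:
```python
import numpy as np
t=np.load('t1.npz');D=t['D']
for v in (222,229,234,238,241,244): print(v,[D[v,u].round(0).tolist() for u in (340,349,358)])
# handle axis
m=(D[...,2]>175)&(D[...,2]<260)&(np.hypot(D[...,0]-500,D[...,1]+68)<40); a=t['b'].astype(int); m&=(a[...,0]>a[...,2]*1.4+10)&(a[...,0]<140)
print(m.sum(),D[m].min(0),D[m].max(0),D[m].mean(0))
```

```text
222 [[513.0, -44.0, 105.0], [492.0, -53.0, 104.0], [470.0, -62.0, 102.0]]
229 [[507.0, -18.0, 104.0], [485.0, -25.0, 104.0], [463.0, -30.0, 105.0]]
234 [[503.0, -2.0, 102.0], [481.0, -7.0, 103.0], [459.0, -13.0, 103.0]]
238 [[499.0, 13.0, 102.0], [477.0, 10.0, 105.0], [456.0, 1.0, 102.0]]
241 [[496.0, 24.0, 102.0], [474.0, 20.0, 103.0], [453.0, 14.0, 104.0]]
244 [[493.0, 37.0, 103.0], [472.0, 29.0, 102.0], [451.0, 21.0, 100.0]]
146 [492.55236552 -70.73979241 175.6139081 ] [514.16639238 -48.9733998  254.39077507] [503.39330011 -57.68043335 203.82825214]
```

The grip landed 45 mm too high because the fingers were still closing when the lift began. I'll set the scoop back down and regrasp lower.

Emit:
{"op": "servo_tool", "data": {"motion": [[[0,0,0,0,0,0,1],[0,0,-0.08,0,0,0,1],[0,0,-0.15,0,0,0,1],[0,0,-0.18,0,0,0,1],[0,0,-0.188,0,0,0,1],[0,0,-0.188,0,0,0,1],[0,0,-0.188,0,0,0,0.5],[0,0,-0.188,0,0,0,0.5],[0,0,-0.188,0,0,0,0.5],[0,0,-0.188,0,0,0,0.5]]]}}

```text
clock: 10.25
eef_pos: [498.0, -67.3, 133.8]
eef_rot: [3.141, -0.0, -2.712]
wrist_force: [0.2, -0.6, 0.2]
finger_gap: 45.8
finger_force: 0.0
```

Emit:
{"op": "servo_tool", "data": {"motion": [[[0,0,-0.03,0,0,0,0.5],[0,0,-0.06,0,0,0,0.5],[0,0,-0.09,0,0,0,0.5],[0,0,-0.09,0,0,0,1],[0,0,-0.09,0,0,0,1],[0,0,-0.09,0,0,0,1],[0,0,-0.09,0,0,0,1],[0,0,-0.09,0,0,0,1],[0,0,-0.09,0,0,0,1],[0,0,-0.09,0,0,0,1]]], "newtons": 60}}

```text
clock: 11.25
eef_pos: [498.5, -67.4, 89.7]
eef_rot: [-3.141, 0.001, -2.712]
wrist_force: [-1.3, -0.0, 5.8]
finger_gap: 19.4
finger_force: 60.0
```

Emit:
{"op": "servo_tool", "data": {"motion": [[[0,0,0.1,0,0,0,1],[0,0,0.2,0,0,0,1],[0,0,0.29,0,0,-0.04,1],[-0.02,0.1,0.29,0,0,-0.08,1],[-0.04,0.2,0.29,0,0,-0.12,1],[-0.06,0.3,0.29,0,0,-0.16,1],[-0.08,0.4,0.29,0,0,-0.2,1],[-0.1,0.5,0.29,0,0,-0.24,1],[-0.11,0.6,0.29,0,0,-0.28,1],[-0.13,0.68,0.29,0,0,-0.32,1]]]}}

```text
clock: 12.25
eef_pos: [435.8, 259.2, 234.0]
eef_rot: [-3.141, 0.0, 2.568]
wrist_force: [0.5, 0.5, -2.8]
finger_gap: 19.7
finger_force: 60.0
```

Emit:
{"op": "servo_tool", "data": {"motion": [[[0,0.04,0,0,0,-0.04,1],[0,0.04,0,0,0,-0.08,1],[0,0.04,0,0,0,-0.12,1],[0,0.04,0,0,0,-0.16,1],[0,0.04,0,0,0,-0.2,1],[0,0.04,0,0,0,-0.24,1],[0,0.04,0,0,0,-0.28,1],[0,0.04,0,0,0,-0.32,1],[0,0.04,0,0,0,-0.351,1],[0,0.04,0,0,0,-0.351,1]]]}}

```text
clock: 13.25
eef_pos: [436.3, 277.4, 233.8]
eef_rot: [-3.141, 0.0, 1.469]
wrist_force: [0.2, 0.1, -2.3]
finger_gap: 19.9
finger_force: 60.0
```

```bash
cat > look.py <<'E'
import sys
from h import *
s=manip.read_state(); print(s['clock'],s['eef_pos'].round(1),s['eef_rot'].round(3),s['joints'].round(2),s['finger_gap'])
c=cam('top'); d=cam('side'); P=cloud(c);D=cloud(d)
np.savez('t.npz',P=P,D=D,a=c[0],b=d[0])
o=np.zeros((480,800,3),np.uint8)
a=[int(x) for x in sys.argv[2:10]]
o[:,:400]=cv2.resize(c[0][a[2]:a[3],a[0]:a[1]],(400,480));o[:,400:]=cv2.resize(d[0][a[6]:a[7],a[4]:a[5]],(400,480));save(o,sys.argv[1])
E
python3 look.py crop4.png 150 300 150 330 190 370 180 396
```

```text
13.25 [436.3 277.4 233.8] [-3.141  0.     1.469] [ 0.5   0.2   1.57 -0.    1.36  0.6 ] 19.934507629957707
```

View pics/crop4.png

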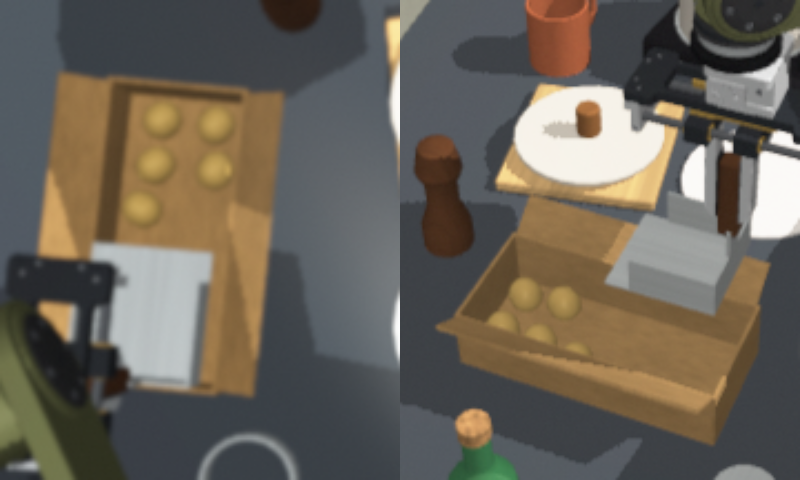

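The scoop hangs level over the near half, mouth toward the potatoes, which are untouched. I'll measure its lip against the carton.

Run:
```python
import numpy as np,cv2
t=np.load('t.npz');P=t['P']
ux=P[...,0]-555.7;uy=P[...,1]-281.2;lx=ux*.994-uy*.108;ly=ux*.108+uy*.994
m=(P[...,2]>142)&(P[...,2]<162)&(lx>-40)&(lx<40)&(abs(ly)<80)
print(m.sum(),np.median(P[m][:,2]),'lip lx',np.percentile(lx[m],[90,99]),'ly',np.percentile(ly[m],[1,3,50,97,99]))
for a,b in((-40,-30),(-30,-20),(-20,-10)):
    k=m&(lx>a)&(lx<b); print(a,ly[k].min(),ly[k].max())
for a in range(-50,31,20):
    k=m&(ly>a)&(ly<a+15); print(a,lx[k].max() if k.any() else None)
# carton inner walls near top
w=(P[...,2]>62)&(P[...,2]<74)&(lx>10)&(lx<120)
print('wall',np.percentile(ly[w&(ly>0)],[5,50,95]),np.percentile(ly[w&(ly<0)],[5,50,95]))
w=(P[...,2]>62)&(P[...,2]<74)&(lx>120)&(abs(ly)<50); print(np.percentile(lx[w],[5,50,95]))
```

```text
458 152.25526567628748 lip lx [-16.8894005  -14.87282499] ly [-64.74882929 -62.92178493 -20.74663855  30.0356364   32.65415107]
-40 -65.68688015681558 15.083352872143987
-30 -65.00608127157632 34.79928107376558
-20 -65.64042673656016 33.01391060434004
-50 -14.412260611419427
-30 -14.700012557405822
-10 -14.80764845665609
10 -15.409333467203705
30 -15.279538287912882
wall [ 59.24426936  62.74453064 116.06602874] [-1020.17284927  -470.75178273   -60.9925842 ]
[134.53151669 137.44470084 338.5467241 ]
```

Emit:
{"op": "servo_tool", "data": {"motion": [[[0.004,0.032,0,0,0,0,1],[0.004,0.032,0,0,0,0,1],[0.004,0.032,-0.06,0,0,0,1],[0.004,0.032,-0.12,0,0,0,1],[0.004,0.032,-0.18,0,0,0,1],[0.004,0.032,-0.23,0,0,0,1],[0.004,0.032,-0.26,0,0.005,0,1],[0.004,0.032,-0.272,0.001,0.01,0,1],[0.004,0.032,-0.278,0.001,0.01,0,1],[0.004,0.032,-0.278,0.001,0.01,0,1]]]}}

```text
clock: 14.35
eef_pos: [438.9, 293.6, 95.5]
eef_rot: [-3.111, -0.0, 1.471]
wrist_force: [-0.2, 0.3, -2.4]
finger_gap: 19.9
finger_force: 60.0
```

Emit:
{"op": "servo_tool", "data": {"motion": [[[0,0,-0.002,0,0,0,1],[0,0,-0.004,0,0,0,1],[0,0,-0.006,0,0,0,1],[0,0,-0.006,0,0,0,1],[0,0,-0.008,0,0,0,1],[0,0,-0.008,0,0,0,1]]]}}

```text
clock: 14.95
eef_pos: [438.5, 293.5, 91.0]
eef_rot: [-3.11, -0.0, 1.471]
wrist_force: [0.1, 0.0, -2.1]
finger_gap: 19.7
finger_force: 60.0
```

Emit:
{"op": "servo_tool", "data": {"motion": [[[0,0,-0.002,0,0,0,1],[0,0,-0.003,0,0,0,1],[0,0,-0.004,0,0,0,1],[0,0,-0.005,0,0,0,1],[0,0,-0.005,0,0,0,1]]]}}

```text
clock: 15.45
eef_pos: [438.9, 294.0, 90.5]
eef_rot: [-3.112, -0.001, 1.471]
wrist_force: [-9.1, -0.9, 20.2]
finger_gap: 19.9
finger_force: 60.0
```

Emit:
{"op": "servo_tool", "data": {"motion": [[[0.016,-0.0017,0.002,0,0,0,1],[0.032,-0.0034,0.002,0,0,0,1],[0.048,-0.005,0.002,0,0,0,1],[0.064,-0.007,0.002,0,0,0,1],[0.08,-0.0086,0.002,0,0,0,1],[0.096,-0.0103,0.002,0,0,0,1],[0.112,-0.012,0.002,0,0,0,1],[0.128,-0.0137,0.002,0,0,0,1],[0.144,-0.0155,0.002,0,0,0,1],[0.16,-0.0172,0.002,0,0,0,1]]]}}

```text
clock: 16.45
eef_pos: [519.1, 285.4, 90.7]
eef_rot: [-3.111, -0.001, 1.471]
wrist_force: [-6.1, 1.6, 11.5]
finger_gap: 19.6
finger_force: 60.0
```

```bash
python3 look.py crop5.png 170 270 160 280 200 330 260 380
```

```text
16.45 [519.1 285.4  90.7] [-3.111e+00 -1.000e-03  1.471e+00] [0.43 0.52 1.49 0.02 1.16 0.53] 19.567224588099222
```

View pics/crop5.png

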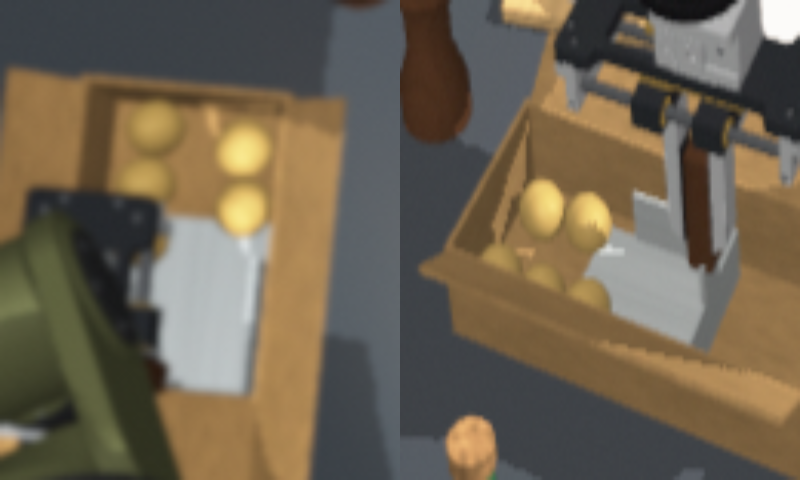

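Potatoes are being gathered: one at (580,300) in the side crop is already on the scoop and the others are ahead of the lip. I'll push on to the end wall.

Emit:
{"op": "servo_tool", "data": {"motion": [[[0.016,-0.0017,0,0,0,0,1],[0.032,-0.0034,0,0,0,0,1],[0.048,-0.005,0,0,0,0,1],[0.064,-0.007,0,0,0,0,1],[0.08,-0.0086,0,0,0,0,1],[0.096,-0.0103,0,0,0,0,1],[0.112,-0.012,0,0,0,0,1],[0.124,-0.0134,0,0,0,0,1],[0.127,-0.0137,0,0,0,0,1]]]}}

```text
clock: 17.45
eef_pos: [579.2, 279.8, 91.7]
eef_rot: [-3.103, -0.001, 1.471]
wrist_force: [-41.1, 4.5, 35.7]
finger_gap: 19.7
finger_force: 60.5
```

```bash
python3 look.py crop6.png 170 270 160 280 200 330 260 380
```

```text
17.45 [579.2 279.8  91.7] [-3.103e+00 -1.000e-03  1.471e+00] [0.38 0.63 1.32 0.02 1.23 0.48] 19.6796875285689
```

View pics/crop6.png

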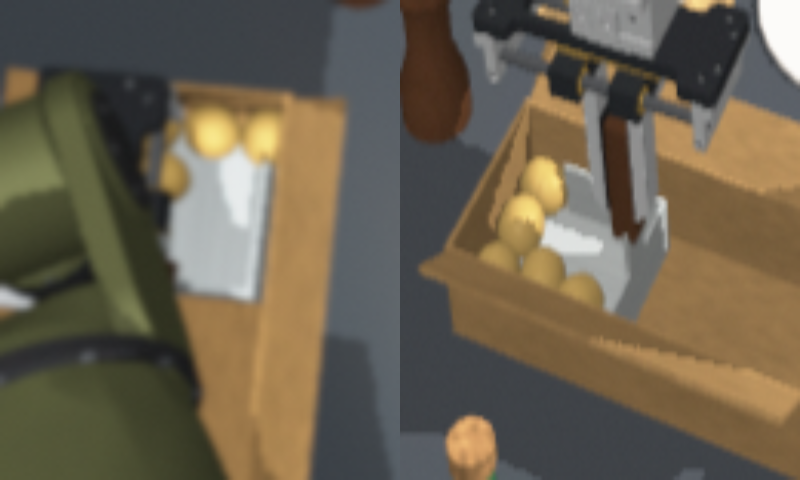

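Three potatoes sit along the end wall on the lip and two lie behind them, so all five are over the scoop floor. The load has built up to 41 N. I'll ease off and tilt the mouth up.

Emit:
{"op": "servo_tool", "data": {"motion": [[[-0.006,0.001,0.002,0,0,0,1],[-0.012,0.0013,0.002,-0.0018,-0.0166,0,1],[-0.018,0.002,0.002,-0.0036,-0.033,0,1],[-0.024,0.0026,0.002,-0.0054,-0.05,0,1],[-0.03,0.0033,0.002,-0.0072,-0.066,0,1],[-0.037,0.004,0.002,-0.009,-0.083,0,1],[-0.044,0.0048,0.001,-0.0108,-0.1,0,1],[-0.05,0.0054,0,-0.0126,-0.116,0,1],[-0.056,0.006,-0.001,-0.0144,-0.1325,0,1],[-0.056,0.006,-0.001,-0.0144,-0.1325,0,1]]]}}

```text
clock: 18.55
eef_pos: [552.6, 281.0, 87.9]
eef_rot: [2.756, 0.005, 1.471]
wrist_force: [-0.4, -0.5, -4.2]
finger_gap: 19.7
finger_force: 60.0
```

```bash
python3 look.py crop7.png 170 270 160 280 200 330 260 380
```

```text
18.55 [552.6 281.   87.9] [2.756 0.005 1.471] [ 0.51  0.43  1.69 -0.33  0.73  0.82] 19.66826465277321
```

View pics/crop7.png

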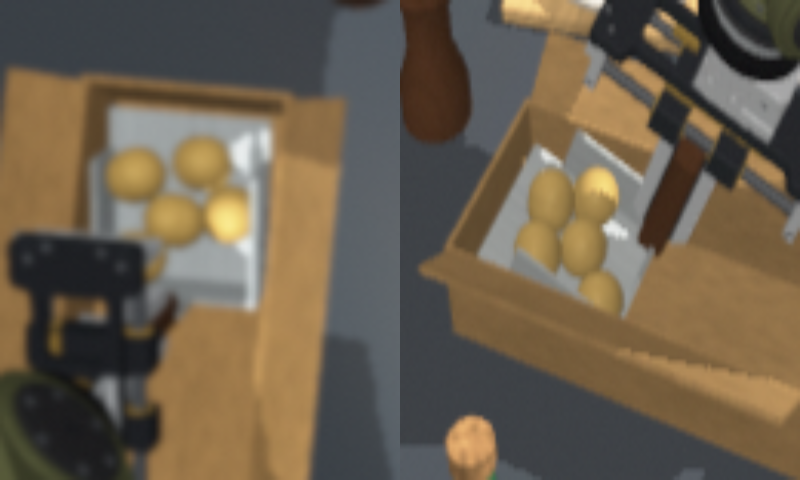

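All five potatoes lie in the tilted scoop, four at roughly (135,175), (205,160), (175,220) and (228,215) in the top crop and one behind the gripper. I'll lift and carry them to the pot.

Emit:
{"op": "servo_tool", "data": {"motion": [[[0,0,0.02,0,0,0,1],[0,0,0.06,0,0,0,1],[0,0,0.12,0,0,0,1],[0,0,0.18,0,0,0,1],[0,0,0.24,0,0,0,1],[0,0,0.3,0,0,0,1],[0,0,0.35,0,0,0,1],[0,0,0.39,0,0,0,1],[0,0,0.4,0,0,0,1],[0,0,0.4,0,0,0,1]]]}}

```text
clock: 19.65
eef_pos: [554.1, 281.0, 289.6]
eef_rot: [2.754, 0.003, 1.47]
wrist_force: [-0.4, 0.3, -3.5]
finger_gap: 20.0
finger_force: 60.0
```

Emit:
{"op": "servo_tool", "data": {"motion": [[[-0.003,-0.02,0,0,0,0,1],[-0.01,-0.06,0,0,0,-0.006,1],[-0.022,-0.11,0,0,0,-0.014,1],[-0.035,-0.17,0,0,0,-0.022,1],[-0.047,-0.23,0,0,0,-0.03,1],[-0.06,-0.29,0,0,0,-0.038,1],[-0.072,-0.35,0,0,0,-0.046,1],[-0.084,-0.41,0,0,0,-0.053,1],[-0.095,-0.46,0,0,0,-0.058,1],[-0.1,-0.49,0,0,0,-0.06,1]]]}}

```text
clock: 20.65
eef_pos: [502.8, 34.0, 287.8]
eef_rot: [2.756, 0.004, 1.28]
wrist_force: [0.2, -0.1, -3.7]
finger_gap: 19.8
finger_force: 60.0
```

Emit:
{"op": "servo_tool", "data": {"motion": [[[-0.003,-0.03,0,0,0,-0.004,1],[-0.01,-0.07,0,0,0,-0.009,1],[-0.022,-0.12,0,0,0,-0.015,1],[-0.035,-0.18,0,0,0,-0.022,1],[-0.047,-0.24,0,0,0,-0.03,1],[-0.06,-0.3,0,0,0,-0.038,1],[-0.075,-0.36,0,0,0,-0.046,1],[-0.09,-0.42,0,0,0,-0.05,1],[-0.105,-0.47,0,0,0,-0.055,1],[-0.11,-0.49,0,0,0,-0.056,1]]]}}

```text
clock: 21.65
eef_pos: [447.5, -210.8, 287.8]
eef_rot: [2.756, 0.004, 1.103]
wrist_force: [0.6, -0.6, -2.8]
finger_gap: 19.7
finger_force: 60.0
```

```bash
python3 look.py crop8.png 380 520 170 338 280 440 80 272; cat > pot.py <<'E'
E
rm pot.py
```

```text
21.65 [ 447.5 -210.8  287.8] [2.756 0.004 1.103] [-0.52 -0.11  1.82  0.02  1.04 -0.06] 19.736357836089475
```

View pics/crop8.png

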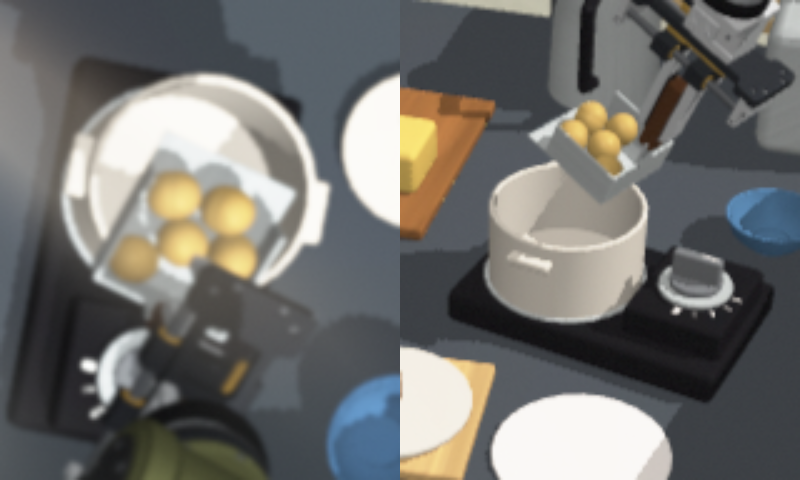

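The scoop is centred over the pot with all five potatoes in it (side crop, about (600,130)). I'll tip it.

Emit:
{"op": "servo_tool", "data": {"motion": [[[-0.01,-0.012,-0.02,0.015,0.03,0,1],[-0.02,-0.024,-0.04,0.03,0.06,0,1],[-0.02,-0.024,-0.06,0.045,0.089,0,1],[-0.016,-0.026,-0.066,0.06,0.119,0,1],[0.005,-0.037,-0.07,0.075,0.149,0,1],[0.025,-0.047,-0.07,0.09,0.179,0,1],[0.041,-0.055,-0.07,0.103,0.203,0,1],[0.057,-0.063,-0.07,0.115,0.228,0,1],[0.057,-0.063,-0.07,0.115,0.228,0,1],[0.057,-0.063,-0.07,0.115,0.228,0,1]]]}}

```text
clock: 22.75
eef_pos: [478.0, -239.8, 253.3]
eef_rot: [-2.727, 0.001, 1.109]
wrist_force: [0.1, -0.1, -2.2]
finger_gap: 20.0
finger_force: 60.0
```

Emit:
{"op": "servo_tool", "data": {"motion": [[[0.02,-0.01,0,0.0125,0.025,0,1],[0.04,-0.02,0,0.025,0.05,0,1],[0.06,-0.03,0,0.0375,0.075,0,1],[0.08,-0.04,0,0.05,0.099,0,1],[0.1,-0.05,0,0.0625,0.124,0,1],[0.105,-0.054,0,0.075,0.149,0,1],[0.105,-0.054,0,0.075,0.149,0,1],[0.105,-0.054,0,0.075,0.149,0,1],[0.105,-0.054,0,0.075,0.149,0,1],[0.105,-0.054,0,0.075,0.149,0,1]]]}}

```text
clock: 23.75
eef_pos: [529.8, -267.3, 255.9]
eef_rot: [-2.207, -0.001, 1.108]
wrist_force: [0.3, -0.3, -2.1]
finger_gap: 20.0
finger_force: 60.0
```

```bash
python3 look.py crop9.png 380 520 170 338 280 440 80 272
```

```text
23.75 [ 529.8 -267.3  255.9] [-2.207e+00 -1.000e-03  1.108e+00] [-0.51  1.02  0.52 -0.07  2.54 -0.09] 20.035450680543615
```

View pics/crop9.png

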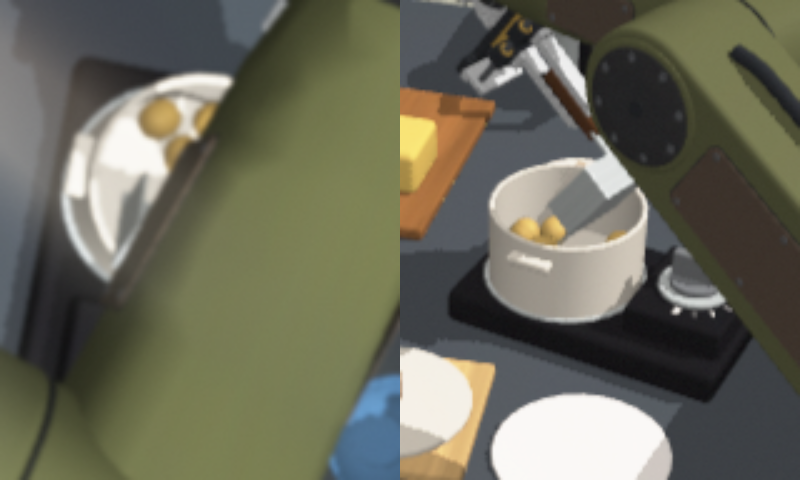

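The potatoes are out of the scoop and in the pot. I'll lift away, level the scoop and check the count.

Emit:
{"op": "servo_tool", "data": {"motion": [[[0,0,0.08,0,0,0,1],[-0.01,0.005,0.14,0,0,0,1],[-0.03,0.015,0.14,-0.02,-0.04,0,1],[-0.05,0.025,0.14,-0.04,-0.08,0,1],[-0.07,0.035,0.14,-0.06,-0.12,0,1],[-0.09,0.045,0.14,-0.08,-0.16,0,1],[-0.12,0.06,0.14,-0.1,-0.2,0,1],[-0.14,0.074,0.14,-0.118,-0.234,0,1],[-0.14,0.074,0.14,-0.134,-0.265,0,1],[-0.14,0.074,0.14,-0.134,-0.265,0,1]]]}}

```text
clock: 24.85
eef_pos: [458.6, -229.7, 326.2]
eef_rot: [-3.142, 0.004, 1.106]
wrist_force: [-0.3, 0.5, -2.3]
finger_gap: 19.5
finger_force: 60.0
```

Emit:
{"op": "servo_tool", "data": {"motion": [[[0.02,0.06,-0.02,0,0,0.04,1],[0.04,0.13,-0.05,0,0,0.08,1],[0.06,0.2,-0.08,0,0,0.12,1],[0.07,0.27,-0.1,0,0,0.16,1],[0.07,0.32,-0.12,0,0,0.2,1],[0.07,0.32,-0.12,0,0,0.24,1],[0.07,0.32,-0.12,0,0,0.28,1],[0.07,0.32,-0.12,0,0,0.32,1],[0.07,0.32,-0.12,0,0,0.36,1],[0.07,0.32,-0.12,0,0,0.4,1]]]}}

```text
clock: 25.85
eef_pos: [495.0, -70.5, 263.7]
eef_rot: [-3.133, 0.001, 2.368]
wrist_force: [0.3, 0.5, -2.0]
finger_gap: 19.9
finger_force: 60.0
```

```bash
cat > cnt.py <<'E'
from h import *
s=manip.read_state(); print(s['clock'],s['eef_pos'].round(1),s['eef_rot'].round(3),s['finger_gap'])
for n in('top','side'):
    c=cam(n); P=cloud(c); np.savez(n+'c.npz',fr=c[0],P=P)
    h=cv2.cvtColor(c[0],cv2.COLOR_RGB2HSV); m=(h[...,0]>15)&(h[...,0]<30)&(h[...,1]>90)
    m&=(np.hypot(P[...,0]-549,P[...,1]+279)<80)&(P[...,2]<120)&(P[...,2]>40)
    k,l,st,ce=cv2.connectedComponentsWithStats(cv2.erode(m.astype(np.uint8),np.ones((3,3))))
    for i in range(1,k):
        if st[i,4]>10: print(n,st[i,4],ce[i].round(0),P[l==i].mean(0).round(0))
E
python3 cnt.py
```

```text
25.85 [495.  -70.5 263.7] [-3.133e+00  1.000e-03  2.368e+00] 19.854974360617977
top 76 [435. 211.] [ 610. -262.   77.]
top 203 [459. 219.] [ 590. -317.   77.]
top 85 [444. 224.] [ 579. -281.   77.]
top 76 [459. 259.] [ 495. -315.   80.]
side 23 [330. 170.] [ 609. -306.   77.]
```

All five potatoes are in the pot: the masks give blob areas of 76, 203 (a pair), 85 and 76. I'll put the scoop back on the centre of its plate.

Emit:
{"op": "servo_tool", "data": {"motion": [[[-0.064,0.015,-0.05,0,0,0,1],[-0.128,0.03,-0.12,0,0,0,1],[-0.128,0.03,-0.2,0,0,0,1],[-0.128,0.03,-0.27,0,0,0,1],[-0.128,0.03,-0.31,0,0,0,1],[-0.128,0.03,-0.33,0,0,0,1],[-0.128,0.03,-0.336,0,0,0,1],[-0.128,0.03,-0.34,0,0,0,1],[-0.128,0.03,-0.34,0,0,0,1]]]}}

```text
clock: 26.85
eef_pos: [431.4, -55.6, 94.6]
eef_rot: [-3.136, 0.004, 2.362]
wrist_force: [-0.4, -0.2, -2.2]
finger_gap: 19.9
finger_force: 60.0
```

Emit:
{"op": "servo_tool", "data": {"motion": [[[0,0,-0.004,0,0,0,1],[0,0,-0.006,0,0,0,1],[0,0,-0.008,0,0,0,1],[0,0,-0.008,0,0,0,1],[0,0,-0.008,0,0,0,0.6],[0,0,-0.008,0,0,0,0.6],[0,0,-0.008,0,0,0,0.6],[0,0,-0.008,0,0,0,0.6],[0,0,-0.008,0,0,0,0.6]]]}}

```text
clock: 27.75
eef_pos: [431.0, -55.5, 90.0]
eef_rot: [-3.135, 0.004, 2.363]
wrist_force: [0.4, 0.2, 0.7]
finger_gap: 37.8
finger_force: 0.0
```

Emit:
{"op": "servo_tool", "data": {"motion": [[[0,0,0.06,0,0,0,0.3],[0,0,0.14,0,0,0,0.3],[0,0,0.22,0,0,0,0.3],[0,0,0.25,0,0,0,0.3],[0.1,0.03,0.25,0,0,0,0],[0.2,0.04,0.25,0,0,0,0],[0.28,0.06,0.25,0,0,0,0],[0.36,0.07,0.25,0,0,0,0],[0.42,0.08,0.25,0,0,0,0],[0.42,0.08,0.25,0,0,0,0]]]}}

```text
clock: 28.75
eef_pos: [642.8, -14.8, 213.0]
eef_rot: [-3.134, 0.002, 2.364]
wrist_force: [-1.1, -0.5, -0.8]
finger_gap: 93.9
finger_force: 0.0
```

```bash
python3 look.py crop10.png 280 420 135 320 200 420 120 320
python3 - <<'E'
import numpy as np,cv2
t=np.load('t.npz');P=t['D'];a=t['b'].astype(int)
m=(np.hypot(P[...,0]-677,P[...,1]+15)<120)&(P[...,2]>30)&(P[...,2]<37)
Q=P[m][:,:2].astype(np.float32);print(m.sum(),'lid side',Q.min(0),Q.max(0),cv2.minEnclosingCircle(Q))
m=(np.hypot(P[...,0]-677,P[...,1]+15)<120)&(P[...,2]>50)&(P[...,2]<78); print('knob',m.sum(),P[m].mean(0) if m.any() else '')
E
```

```text
28.75 [642.8 -14.8 213. ] [-3.134e+00  2.000e-03  2.364e+00] [-0.08  0.51  1.21 -0.01  1.42 -0.87] 93.87587913652432
1882 lid side [ 591.8392  -105.44007] [772.2151    77.158455] ((681.8519897460938, -14.569454193115234), 92.62360382080078)
knob 128 [679.84943554  -9.00372638  66.06600992]
```

View pics/crop10.png

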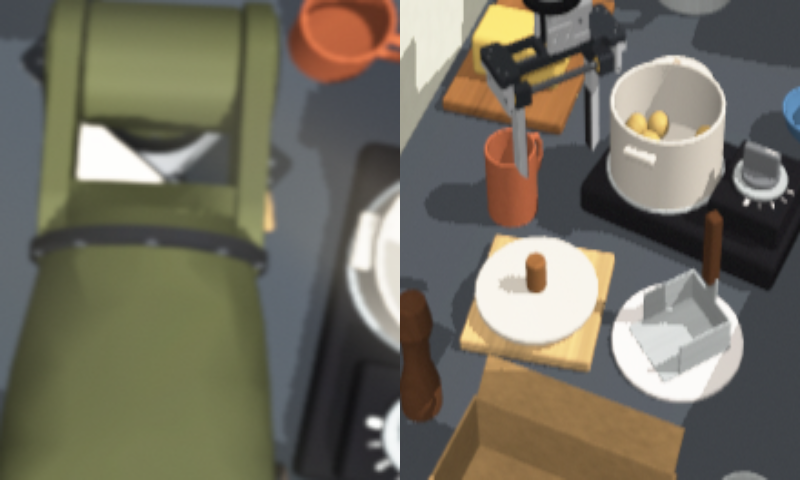

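The scoop stands upright on its plate at side crop (690,310), and the potatoes are in the pot at (650,125). The lid at (537,290) on its board hasn't moved. Next I'll grasp its knob.

Emit:
{"op": "servo_tool", "data": {"motion": [[[0.04,0,0,0,0,0,0],[0.074,0.001,0,0,0,0,0],[0.074,0.001,-0.08,0,0,0,0],[0.074,0.001,-0.17,0,0,0,0],[0.074,0.001,-0.25,0,0,0,0],[0.074,0.001,-0.31,0,0,0,0],[0.074,0.001,-0.34,0,0,0,0],[0.074,0.001,-0.346,0,0,0,0],[0.074,0.001,-0.346,0,0,0,1],[0.074,0.001,-0.346,0,0,0,1]]], "newtons": 50}}

```text
clock: 29.85
eef_pos: [678.8, -15.1, 44.1]
eef_rot: [-3.137, 0.006, 2.363]
wrist_force: [0.8, 0.1, -0.5]
finger_gap: 81.4
finger_force: 0.0
```

Emit:
{"op": "servo_tool", "data": {"motion": [[[0,0,0,0,0,0,1],[0,0,0,0,0,0,1],[0,0,0,0,0,0,1],[0,0,0,0,0,0,1],[0,0,0,0,0,0,1],[0,0,0,0,0,0,1],[0,0,0,0,0,0,1],[0,0,0,0,0,0,1]]]}}

```text
clock: 30.65
eef_pos: [677.9, -15.0, 41.9]
eef_rot: [-3.135, 0.003, 2.363]
wrist_force: [-1.7, 0.2, -0.6]
finger_gap: 29.2
finger_force: 50.0
```

Emit:
{"op": "servo_tool", "data": {"motion": [[[0,0,0.05,0,0,0,1],[0,0,0.12,0,0,0,1],[0,0,0.2,0,0,0,1],[0,0,0.28,0,0,0,1],[-0.03,-0.06,0.36,0,0,0,1],[-0.07,-0.14,0.38,0,0,0,1],[-0.11,-0.22,0.38,0,0,0,1],[-0.15,-0.3,0.38,0,0,0,1],[-0.19,-0.38,0.38,0,0,0,1],[-0.22,-0.45,0.38,0,0,0,1]]]}}

```text
clock: 31.65
eef_pos: [566.4, -241.7, 231.4]
eef_rot: [-3.135, 0.002, 2.362]
wrist_force: [0.8, -0.1, -4.4]
finger_gap: 29.4
finger_force: 50.0
```

Emit:
{"op": "servo_tool", "data": {"motion": [[[-0.02,-0.04,0,0,0,0,1],[-0.038,-0.079,0,0,0,0,1],[-0.038,-0.079,0,0,0,0,1],[-0.038,-0.079,-0.04,0,0,0,1],[-0.038,-0.079,-0.06,0,0,0,1],[-0.038,-0.079,-0.06,0,0,0,1]]]}}

```text
clock: 32.25
eef_pos: [548.5, -278.6, 200.0]
eef_rot: [-3.134, -0.0, 2.363]
wrist_force: [0.5, 0.3, -5.2]
finger_gap: 29.2
finger_force: 50.0
```

Run:
```python
from h import *
s=manip.read_state(); print(s['clock'],s['eef_pos'].round(1),s['eef_rot'].round(3),s['finger_gap'])
def fit(Q):
    A=np.c_[2*Q[:,:2],np.ones(len(Q))]; w=np.ones(len(Q),bool)
    for _ in range(5):
        x=np.linalg.lstsq(A[w],(Q[w,:2]**2).sum(1),rcond=None)[0]; r=np.sqrt(x[2]+x[0]**2+x[1]**2); e=abs(np.hypot(*(Q[:,:2]-x[:2]).T)-r); w=e<3
    return x[:2].round(1),(2*r).round(1),w.sum()
for n in('top','side'):
    c=cam(n);P=cloud(c); L=np.hypot(P[...,0]-549,P[...,1]+279)<130
    m=L&(P[...,2]>185)&(P[...,2]<215)
    if m.sum()>200:
        cs,_=cv2.findContours(m.astype(np.uint8),0,1); k=max(cs,key=cv2.contourArea)[:,0]; Q=P[k[:,1],k[:,0]]; print(n,'lid',fit(Q),np.median(P[m][:,2]))
        A=np.c_[P[m][:,:2],np.ones(m.sum())]; print('slope',np.linalg.lstsq(A,P[m][:,2],rcond=None)[0][:2].round(4))
t=np.load('sidec.npz');P=t['P'];m=(np.hypot(P[...,0]-549,P[...,1]+279)<96)&(P[...,2]>131)&(P[...,2]<139)
k=P[m];print('pot side',fit(k),k.min(0),k.max(0))
```

```text
32.25 [ 548.5 -278.6  200. ] [-3.134 -0.     2.363] 29.24072533152394
top lid (array([ 550.1, -234.6]), np.float64(112.3), np.int64(18)) 191.9002420742206
slope [-0.0085 -0.0056]
side lid (array([ 550. , -254.4]), np.float64(128.3), np.int64(29)) 193.32422876608234
slope [ 0.     -0.0061]
pot side (array([ 552.8, -276.5]), np.float64(172.9), np.int64(159)) [ 463.14402787 -365.09709635  131.01037101] [ 642.97754826 -194.21312325  138.99428806]
```

Emit:
{"op": "servo_tool", "data": {"motion": [[[0.004,-0.001,-0.03,0,0,0,1],[0.004,-0.001,-0.06,0,0,0,1],[0.004,-0.001,-0.075,0,0,0,1],[0.004,-0.001,-0.084,0,0,0,1],[0.004,-0.001,-0.09,0,0,0,1],[0.004,-0.001,-0.094,0,0,0,1],[0.004,-0.001,-0.096,0,0,0,1],[0.004,-0.001,-0.096,0,0,0,1]]]}}

```text
clock: 33.15
eef_pos: [551.0, -280.0, 154.2]
eef_rot: [-3.135, 0.004, 2.363]
wrist_force: [0.2, -0.5, -4.9]
finger_gap: 28.8
finger_force: 50.0
```

Emit:
{"op": "servo_tool", "data": {"motion": [[[0,0,-0.002,0,0,0,1],[0,0,-0.004,0,0,0,1],[0,0,-0.005,0,0,0,1],[0,0,-0.006,0,0,0,1],[0,0,-0.006,0,0,0,1]]]}}

```text
clock: 33.65
eef_pos: [551.0, -280.0, 151.0]
eef_rot: [-3.135, 0.004, 2.363]
wrist_force: [0.4, 0.3, -4.6]
finger_gap: 29.1
finger_force: 50.0
```

Emit:
{"op": "servo_tool", "data": {"motion": [[[0,0,-0.001,0,0,0,1],[0,0,-0.002,0,0,0,1],[0,0,-0.003,0,0,0,1],[0,0,-0.003,0,0,0,1]]]}}

```text
clock: 34.05
eef_pos: [551.0, -280.1, 150.9]
eef_rot: [-3.136, 0.005, 2.363]
wrist_force: [-5.3, 2.7, 8.5]
finger_gap: 28.7
finger_force: 50.0
```

Emit:
{"op": "servo_tool", "data": {"motion": [[[0,0,0.003,0,0,0,0.4],[0,0,0.003,0,0,0,0.4],[0,0,0.003,0,0,0,0.4],[0,0,0.003,0,0,0,0.4],[0,0,0.05,0,0,0,0.4],[0,0,0.12,0,0,0,0.4],[0,0,0.18,0,0,0,0.4],[-0.1,0.02,0.18,0,0,0.04,0.4],[-0.2,0.04,0.18,0,0,0.08,0.4],[-0.3,0.06,0.18,0,0,0.12,0.4]]]}}

```text
clock: 35.05
eef_pos: [402.2, -249.9, 239.1]
eef_rot: [-3.135, 0.003, 2.746]
wrist_force: [0.6, -0.3, 1.1]
finger_gap: 56.5
finger_force: 0.0
```

Emit:
{"op": "servo_tool", "data": {"motion": [[[-0.3,0.06,0,0,0,0,0.4],[-0.3,0.06,0,0,0,0,0.4],[-0.3,0.06,0,0,0,0,0.4]]]}}

```text
clock: 35.35
eef_pos: [255.1, -220.4, 239.3]
eef_rot: [-3.135, 0.004, 2.741]
wrist_force: [-0.0, -1.2, 1.2]
finger_gap: 56.7
finger_force: 0.0
```

Run:
```python
from h import *
s=manip.read_state(); print(s['clock'],s['eef_pos'].round(1),s['eef_rot'].round(3),s['finger_gap'])
c=cam('side');d=cam('top');P=cloud(c);np.savez('t.npz',P=P)
for n,c in(('side',c),('top',d)):
    P=cloud(c);m=(np.hypot(P[...,0]-550,P[...,1]+279)<100)&(P[...,2]>138)&(P[...,2]<149)
    if m.sum()<300: continue
    q=P[m];A=np.c_[q[:,:2]-[550,-279],np.ones(len(q))]; print(n,m.sum(),'lid plane',np.linalg.lstsq(A,q[:,2],rcond=None)[0].round(4),(q.min(0)+q.max(0))/2,q.max(0)-q.min(0))
o=np.zeros((480,800,3),np.uint8)
o[:,:400]=cv2.resize(d[0][180:340,380:513],(400,480));c=cam('side');o[:,400:]=cv2.resize(c[0][130:250,290:440],(400,480));save(o,'crop11.png')
```

```text
35.35 [ 255.1 -220.4  239.3] [-3.135  0.004  2.741] 56.65771905533518
side 1625 lid plane [2.100000e-03 1.800000e-03 1.429913e+02] [ 555.36725242 -278.40328329  143.43444954] [179.87363723 185.94725603  10.83287078]
top 4731 lid plane [-3.000000e-04  7.000000e-04  1.427827e+02] [ 551.00978085 -278.83123076  143.46909531] [178.42872205 178.32880957  10.88906611]
```

View pics/crop11.png

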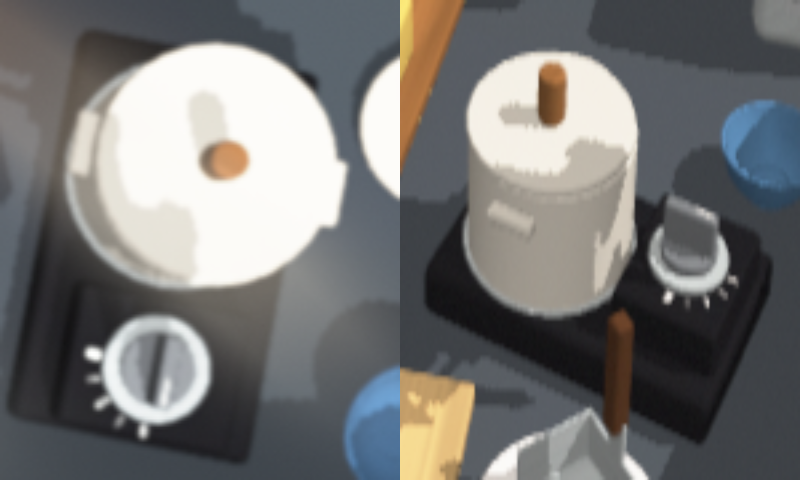

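The lid is seated flat: its disc top is at 143 mm with a slope below 0.002, centred at about (551,-279). The timer ticks sit at (93,353), (95,375), (100,405), (120,422) and (143,432), and the thick one at (93,353) is the 20-minute mark. I'll remeasure the bar now that it's in the clear.

```bash
cat > tm.py <<'E'
from h import *
s=manip.read_state(); print(s['clock'],s['eef_pos'].round(1),s['eef_rot'].round(3),s['joints'].round(2))
for n in('top','side'):
    c=cam(n);P=cloud(c)
    m=(np.hypot(P[...,0]-393,P[...,1]+245)<38)&(P[...,2]>112)&(P[...,2]<125)
    Q=P[m][:,:2]
    if len(Q)<30: continue
    r=cv2.minAreaRect(Q.astype(np.float32)); w,v=np.linalg.eigh(np.cov(Q.T)); a=v[:,1]; a=a*np.sign(a[0])
    b=cv2.boxPoints(r); e=max((b[1]-b[0],b[2]-b[1]),key=np.linalg.norm); e=e*np.sign(e[0])
    print(n,len(Q),np.round(r[0],1),np.round(r[1],1),'yaw pca %.3f rect %.3f'%(np.arctan2(a[1],a[0]),np.arctan2(e[1],e[0])))
m=None
c=cam('top');P=cloud(c);m=(P[...,2]>66)&(P[...,2]<79)&(np.hypot(P[...,0]-407,P[...,1]+249)<110)
Q=P[m&(P[...,0]<470)];Q=Q[:,:2].astype(np.float32);r=cv2.minAreaRect(Q);print('console',np.round(r[0],1),np.round(r[1],1),np.radians(r[2]),np.radians(r[2]-90))
E
python3 tm.py
```

```text
35.5 [ 255.6 -221.1  240.3] [-3.134  0.006  2.738] [-0.82 -0.23  1.99 -0.    1.38 -1.98]
top 160 [ 392.9 -245.6] [14.9 57.1] yaw pca -0.221 rect -0.234
side 92 [ 397.3 -244.4] [25.1 57.4] yaw pca -0.230 rect -0.254
console [ 399.9 -247.4] [141.1 130.2] 1.3532361726016529 -0.21756015419324365
```

Emit:
{"op": "servo_tool", "data": {"motion": [[[0.1,-0.018,0,0,0,0.03,0.4],[0.2,-0.036,0,0,0,0.056,0.4],[0.275,-0.048,0,0,0,0.056,0.4],[0.275,-0.048,-0.08,0,0,0.056,0.4],[0.275,-0.048,-0.16,0,0,0.056,0.4],[0.275,-0.048,-0.24,0,0,0.056,0.4],[0.275,-0.048,-0.28,0,0,0.056,0.4],[0.275,-0.048,-0.292,0,0,0.056,0.4],[0.275,-0.048,-0.292,0,0,0.056,0.4]]]}}

```text
clock: 36.55
eef_pos: [394.7, -244.9, 92.8]
eef_rot: [-3.136, 0.002, 2.917]
wrist_force: [1.1, 0.1, 0.3]
finger_gap: 56.2
finger_force: 0.0
```

Emit:
{"op": "servo_tool", "data": {"motion": [[[0,0,0,0,0,0,1],[0,0,0,0,0,0,1],[0,0,0,0,0,0,1],[0,0,0,0,0,0,1],[0,0,0,0,0,0,1],[0,0,0,0,0,0,1],[0,0,0,0,0,0,1]]], "newtons": 20}}

```text
clock: 37.25
eef_pos: [393.9, -247.1, 93.9]
eef_rot: [-3.131, 0.004, 2.916]
wrist_force: [-5.4, -16.4, -1.8]
finger_gap: 13.8
finger_force: 20.0
```

Emit:
{"op": "servo_tool", "data": {"motion": [[[0,-0.005,0,0,0,0,1],[0,-0.005,0,0,0,-0.04,1],[0,-0.005,0,0,0,-0.08,1],[0,-0.005,0,0,0,-0.12,1],[0,-0.005,0,0,0,-0.16,1],[0,-0.005,0,0,0,-0.2,1],[0,-0.005,0,0,0,-0.24,1],[0,-0.005,0,0,0,-0.28,1],[0,-0.005,0,0,0,-0.32,1],[0,-0.005,0,0,0,-0.36,1]]]}}

```text
clock: 38.25
eef_pos: [394.2, -247.2, 93.8]
eef_rot: [-3.135, 0.003, 1.78]
wrist_force: [-2.3, 5.3, 6.8]
finger_gap: 13.8
finger_force: 20.0
```

Emit:
{"op": "servo_tool", "data": {"motion": [[[0,0,0,0,0,-0.04,1],[0,0,0,0,0,-0.08,1],[0,0,0,0,0,-0.12,1],[0,0,0,0,0,-0.16,1],[0,0,0,0,0,-0.195,1],[0,0,0,0,0,-0.195,1],[0,0,0,0,0,-0.195,1]]]}}

```text
clock: 38.95
eef_pos: [394.4, -247.3, 93.8]
eef_rot: [-3.135, 0.003, 1.172]
wrist_force: [-0.7, 5.3, 5.2]
finger_gap: 13.7
finger_force: 20.0
```

Emit:
{"op": "servo_tool", "data": {"motion": [[[0,0,0,0,0,0.04,1],[0,0,0,0,0,0.08,1],[0,0,0,0,0,0.12,1],[0,0,0,0,0,0.16,1],[0,0,0,0,0,0.2,1],[0,0,0,0,0,0.24,1],[0,0,0,0,0,0.28,1],[0,0,0,0,0,0.303,1],[0,0,0,0,0,0.303,1],[0,0,0,0,0,0.303,1]]]}}

```text
clock: 39.95
eef_pos: [394.1, -247.2, 93.8]
eef_rot: [-3.135, 0.003, 2.124]
wrist_force: [-2.9, 4.6, 7.2]
finger_gap: 13.9
finger_force: 20.0
```

Emit:
{"op": "servo_tool", "data": {"motion": [[[0,0,0,0,0,0,0.5],[0,0,0,0,0,0,0.5],[0,0,0,0,0,0,0.5],[0,0,0,0,0,0,0.5],[0,0,0.08,0,0,0,0.5],[0,0,0.16,0,0,0,0.5],[0,0,0.25,0,0,0,0.5],[-0.1,0,0.28,0,0,0,0.5],[-0.2,0,0.28,0,0,0,0.5],[-0.25,-0.05,0.28,0,0,0,0.5]]]}}

```text
clock: 40.95
eef_pos: [267.2, -271.3, 234.2]
eef_rot: [-3.136, 0.005, 2.126]
wrist_force: [0.1, -1.3, -0.3]
finger_gap: 47.0
finger_force: 0.0
```

```bash
python3 tm.py
python3 - <<'E'
from h import *
# final check: lid plane, scoop, bystanders by depth difference with the start
c=cam('top');P=cloud(c);t=np.load('top0.npz')['P']
m=(np.hypot(P[...,0]-551,P[...,1]+279)<80)&(P[...,2]>138)&(P[...,2]<149);q=P[m];A=np.c_[q[:,:2]-[551,-279],np.ones(len(q))];print('lid',len(q),np.linalg.lstsq(A,q[:,2],rcond=None)[0].round(4))
h=(np.hypot(P[...,0]-431,P[...,1]+55)<40)&(P[...,2]>140)&(P[...,2]<170);print('handle',h.sum(),P[h].mean(0))
df=(abs(P[...,2]-t[...,2])>15)
k,l,st,ce=cv2.connectedComponentsWithStats(cv2.morphologyEx(df.astype(np.uint8),cv2.MORPH_OPEN,np.ones((3,3))))
for i in range(1,k):
    if st[i,4]>25: print(st[i],ce[i].round(0))
E
```

```text
40.95 [ 267.2 -271.3  234.2] [-3.136  0.005  2.126] [-0.88 -0.12  1.91 -0.01  1.35 -1.44]
top 157 [ 392.7 -245.4] [14.6 55.6] yaw pca -1.017 rect -1.034
side 76 [ 397.9 -244.6] [15.5 61.6] yaw pca -1.041 rect -1.111
console [ 400.  -247.4] [141.3 130. ] 1.3530959571702603 -0.21770036962463635
lid 3747 [ 4.000000e-04 -0.000000e+00  1.428129e+02]
handle 81 [430.40235029 -54.02039788 154.94954989]
[ 297  154   71   69 2446] [331. 188.]
[344 176  13   9  61] [349. 181.]
[ 159  178   31  115 2286] [175. 237.]
[187 179   7  35 133] [190. 196.]
[ 216  182   25  115 1553] [228. 239.]
[ 232  185   24  114 1435] [244. 241.]
[203 188  15  14 156] [210. 195.]
[ 414  200   73   73 4117] [450. 236.]
[201 205  14  14 155] [208. 212.]
[196 222  15  13 146] [203. 228.]
[351 254  12  11 102] [356. 259.]
[346 280  12  14 119] [352. 287.]
[432 292  14  13  88] [438. 297.]
[425 304  13  13  93] [431. 311.]
[  212   338   428   142 28570] [423. 436.]
```

The timer bar's yaw of -1.02 against the base's -0.218 puts it at about 0.80 rad. The lid is flat and the scoop is upright where I left it. Only the things I moved have changed since the start, so I'm handing the job in.

```bash
python3 -c "
from cell import manip
print(manip.sign_off())"
```

```text
the job is handed in; nothing more can be done
None
```

The job is handed in: flaps folded back (about 2.56 rad), all five potatoes scooped into the pot, lid seated level, timer wound to about 1.75 rad then back to about 0.80 (10 minutes), scoop upright on its plate, bystanders unmoved.

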